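# Shift the feed gearbox and start it

### The arm

A 6-joint arm with a two-finger parallel gripper is mounted at the origin on the work surface. World frame = base frame: x ahead of the robot, y to its left, z up, the work surface at z = 0. Lengths are in m, angles in rad, forces in N, time in s.
With the tool pointing down it reaches from about 0.35 to 0.775 m from the base axis. Payload 5.5 kg.
Tool frame: the origin (TCP) lies at the very end of the fingers, on their centre line; the grasp point (between the pads) lies 19 mm behind it; z points along the fingers, y is the line along which they close (so a half turn about z gives the same grasp; the last joint's range is limited). The gripper opens to 85 mm and grips with 20 to 120 N. Pads are 22 mm wide; open, the fingers measure 114 mm over their backs; the gripper's body (76 mm by 85 mm) begins 54 mm behind the grasp point. The pads swing forward as they close: fully open they stand 13 mm farther back than shut.
Start: joints at [-1.258, 0.313, 0.046, 1.304, 0, 1.431], TCP at [0.252, -0.517, 0.231] pointing down, gripper open.
Joint ranges: [-2.76, 2.76], [-0.86, 1.69], [-1.03, 1.26], [-2.2, 2.34], [-1.47, 1.5], [-3.14, 3.14]. Speed limits (rad/s): [2.57, 2.57, 3.14, 3.14, 3.14, 3.14].

### API

Orientations are given as a unit quaternion [w, x, y, z].
In Python, from workcell import env, cams, ticket, spotter gives the robot as it stands.
- The arm moves only by the tool jog_arm, never from a script. Its argument "increments" is a list that holds one entry, the list of rows, each a list of 7 numbers: the shift along the tool's x, y, z in units of 0.25 m (1.0 is 0.25 m), then the turn, a rotation vector about the tool's x, y, z in units of 180 degrees (1.0 is 180 degrees), then the closure in counts, from 0 (fully open) to 255 (shut). A call has 1 to 20 rows; each row shifts and turns the commanded pose from where the row before left it, along the tool's axes as they then stand; what a row does not reach is not made up. A row lasts 1/10 s, in which the tool goes at most 50 mm and 8.59 degrees, less where a joint would pass 70% of its speed; a pose out of reach is approached as far as the arm can. A call with a number of a shift or a turn outside -1 to 1 is refused whole. A call with a gripper value outside its range is refused whole. The fingers move at their own pace and stop on an object; "force" is the grip in N (left out, the last holds). Time passes only in rows, so rows that do not move let the fingers close. It gives the time, the measured TCP pose, the force, the opening and the grip force at its end, in the units of the state.
- env.get_state(): the state, without advancing time (a new reading comes with each control period).
- cams.read_camera(name): name is "scene" or "top"; returns a dict with "pixels" (384x512x3 uint8, red, green, blue), "fx", "fy", "cx", "cy" (pixels), "xyz" and "attitude" of the camera in the world. Camera axes: x right, y down, z forward; pixel columns grow to the right and rows downward; lengths in m; the calibration is good to about 2 mm. A picture is of the moment at which its call begins. There is no depth.
- ticket.hand_in(): hands the job in; it is judged then, once.
Trained networks look in the newest picture that a camera, given by its name, has taken for a name from the list of things; names that differ only in an ending like _2 or _b are one class to them, and where a whole thing is asked for, a point or a joint stands for the part that bears it (a point fixed in the world has none). Each returns a list of dicts, best first, with "conf" (0 to 1); they miss things now and then, are a little off and sometimes report something else, mostly with a low value. They report only what shows in the picture. A call takes as long as a camera call. They do not tell look-alikes from the thing itself.
- spotter.find_in(target, camera): "uv" ([column, row] in pixels, amid what is visible of it).
- spotter.cut_out(target, camera): "region" (384x512 bool, what is visible of it) and "uv" ([column, row] in pixels, amid what is visible of it).
- spotter.landmark_of(target, camera): "uv" ([column, row] in pixels: a listed point, or the origin of a listed thing).
The state is a dict: "clock": time; "joint_pos": joint angles; "qvel": joint speeds; "tau": joint torques, N m; "tcp_pos": TCP position; "orientation": TCP orientation; "wrist_force": force on the tool from outside, world axes, zero at the start; "ft_torque": the same for the moment, N m; "finger_gap": finger opening in m; "grip_force": force on a finger pad.
Only numpy, scipy, OpenCV 4.12 (cv2) and the standard library are available. Lean on these libraries where they do the work, as an engineer would, in place of code of your own. Each camera call takes 0.05 s, during which the arm holds its last target. There are 200 camera calls.

### The job

Shift the feed gearbox to the green setting: pull its sprung selector knob up, without yanking it against its top stop or forcing it round, turn it towards the green stud, and feel for the notch there so that the knob drops fully home. Then let go and throw the red-tipped start lever all the way over. Handle the plastic knob with a light grip and leave the other things on the bench alone.

Things in the scene. Friction and masses are not known exactly. Their poses are not given: they have to be found in the camera images.
- feed_box: Green cast gearbox, bolted to the bench, foot flange 170 x 190 mm, casing 150 x 170 mm, top at 98 mm (aluminium dial disc). Origin: centre of its underside, straight below the knob's vertical axis; z up; +x is the neutral pointing direction of the knob. One coloured stud lies 0.9 rad to either side of neutral; which colour is on which side varies.
- selector_grip (a point): Grip point on the axis of the black plastic selector knob, 141 mm above the bench when fully home. x axis: along the grip bar to its white-marked pointer end. The knob is a disc 76 mm across with an upright bar on it, 60 mm long (along x), 12 mm wide, 34 mm tall; this point is 22 mm above the disc, 12 mm below the bar's top. Grip with at most 40 N (110 N in all on the knob is too much).
- selector: The same knob; origin on its axis, 98 mm above the bench when home. It slides straight up against a spring (6 N at home, plus 0.43 N per mm), top stop at 18 mm; pull at most 15 mm. It turns at most 1.6 rad to either side of neutral; at the start it is home in a wide neutral slot, pointing within 0.06 rad of neutral.
- selector_pointer (a point): White-marked end of the grip bar, 30 mm from the axis, level with selector_grip. A pin under the disc at this end, 28 mm from the axis, locks in a hidden notched ring: it clears the ring at 8.5 mm of lift. Off a notch the knob stays up, riding 8.5 mm high on the ring, and turns with a drag of 0.05 to 0.1 N m. Home in a coloured setting's notch it has only about 0.05 rad of play either way.
- green_stud: Green stud 13 mm across, 4 mm tall, on the dial disc, 54 mm from the knob's axis; origin: centre of its underside, 98 mm above the bench. It shows the green setting only roughly, as the dial has slipped: the one notch there lies 0.1 to 0.32 rad to one side or the other of it and must be found by feel. From 0.38 rad before to 0.5 rad past the stud the ring is flat but for it.
- yellow_stud: Yellow stud, same size, at the setting on the other side of neutral; do not select.
- start_lever_base: Grey block of the start switch, 70 x 50 x 25 mm, bolted to the bench; origin at the centre of its underside. Its +x is the way in which the lever is thrown.
- start_lever_tip (a point): Centre of the red ball (26 mm across) on the end of the 80 mm start lever, whose pivot is 22 mm above the base's origin, axis along the base's y. At the start the lever leans 0.5 rad to the base's -x, the ball about 92 mm above the bench.
- start_lever (a joint): Lever angle, rad: 0 off (leaning to the base's -x), 1.0 fully over to +x; stays where left, a push of 1 to 2 N on the ball moves it.
- tool_tote: Red plastic tool tote 300 x 170 mm, 167 mm high with its handle; leave alone.
- clamp_a: Steel C-clamp lying flat, about 150 x 90 x 20 mm; leave alone.
- clamp_b: Second steel C-clamp, the same; leave alone.
- pliers: Slip-joint pliers with blue grips, 160 mm long, lying flat, 12 mm high; leave alone.
- washer_dish: White ceramic dish of washers, 110 mm across, 30 mm high; leave alone.
- screw_jar: Amber screw jar, 64 mm across, 85 mm high; leave alone.
- tape_measure: Yellow tape measure, 70 x 66 x 36 mm; leave alone.
There are look-alikes about, which are no part of the job. What is meant by the start_lever_base is not purple or turquoise, and is the smaller of those in its own colour.

How it is judged:
By the outcome, as a careful person would: the job done as asked, in the order asked, and still so for the second after the job is handed in, with the robot touching nothing.
It also fails if it takes over 64 s, if anything falls off the work surface, if the arm or the gripper's body presses on something with over 40 N, if the wrist force passes 120 N, or if a joint passes its speed limit or range.

## Working session

There is one attempt and no reset: what is moved stays moved. The work goes in short steps, Python scripts to look and compute and a tool call to move; the robot and the scene stay as the last step left them, time stands still between calls to the robot, and variables do not carry over. Pictures are saved under pics/ and viewed, at most 10 in all, crops included, and the job is handed in when it is done.

Besides the shell and the picture viewer there is one more tool, called after "Emit:" as a command line: name --argument value ..., lists and objects as JSON in quotes. jog_arm: Moves the arm, as the interface text tells. Shifts and turns lie within -1 to 1; 1 stands for 0.25 m of shift or 180 degrees of turn. Its arguments: {"type":"object","properties":{"increments":{"type":"array"},"force":{"type":"number"}},"required":["increments"]}

```bash
mkdir -p pics; cat > h.py <<'E'
import numpy as np, cv2
from scipy.spatial.transform import Rotation as R
from workcell import env, cams, ticket, spotter
def cam(n):
    c=cams.read_camera(n); return c
def rot(c):
    a=np.array(c['attitude'],float)
    return a if a.shape==(3,3) else R.from_quat(a,scalar_first=True).as_matrix()
def px2w(c,uv,z):
    d=rot(c)@np.array([(uv[0]-c['cx'])/c['fx'],(uv[1]-c['cy'])/c['fy'],1.]); o=np.array(c['xyz'])
    return o+d*(z-o[2])/d[2]
def w2px(c,p):
    q=rot(c).T@(np.array(p)-np.array(c['xyz'])); return [c['fx']*q[0]/q[2]+c['cx'],c['fy']*q[1]/q[2]+c['cy']]
def save(c,n,box=None,s=1):
    im=c['pixels'][:,:,::-1]
    if box: im=im[box[1]:box[3],box[0]:box[2]]
    cv2.imwrite('pics/'+n,cv2.resize(im,None,fx=s,fy=s,interpolation=cv2.INTER_CUBIC))
E
python3 - <<'E'
from h import *
Z=dict(selector_grip=.141,selector_pointer=.141,green_stud=.098,yellow_stud=.098,start_lever_base=0,start_lever_tip=.092,feed_box=0)
for n in ['top','scene']:
    c=cam(n); save(c,n+'0.png',s=1.5); print(n,c['xyz'],c['attitude'],c['fx'])
    for t,z in Z.items():
        for d in spotter.landmark_of(t,n)[:4]: print(t,np.round(d['conf'],2),np.round(d['uv']),px2w(c,d['uv'],z).round(4))
print(env.get_state())
E
```

```text
top [ 0.39799319 -0.00506433  1.30287966] [-0.05145526  0.71160683 -0.69966189  0.03796475] 403.79952073569234
selector_grip 0.68 [236. 211.] [0.5042 0.0572 0.141 ]
yellow_stud 0.15 [235. 214.] [0.4979 0.0625 0.098 ]
start_lever_base 0.96 [377. 287.] [ 0.2838 -0.3832  0.    ]
start_lever_base 0.78 [325. 200.] [ 0.5586 -0.223   0.    ]
start_lever_base 0.72 [373. 211.] [ 0.524  -0.3781  0.    ]
start_lever_base 0.59 [334. 256.] [ 0.3785 -0.2496  0.    ]
start_lever_tip 0.82 [400. 310.] [ 0.2266 -0.4211  0.092 ]
start_lever_tip 0.77 [399. 225.] [ 0.4731 -0.4279  0.092 ]
start_lever_tip 0.59 [331. 206.] [ 0.5285 -0.2263  0.092 ]
start_lever_tip 0.43 [349. 268.] [ 0.3455 -0.2781  0.092 ]
feed_box 0.56 [231. 215.] [0.5032 0.0796 0.    ]
scene [1.34335605 0.35927973 1.01406863] [-0.20761848  0.50224987  0.77946053 -0.31157813] 366.8529468860075
selector_grip 0.58 [280. 177.] [0.4969 0.0686 0.141 ]
selector_pointer 0.57 [271. 181.] [0.5298 0.05   0.141 ]
green_stud 0.59 [272. 186.] [0.51   0.0471 0.098 ]
yellow_stud 0.27 [389. 262.] [0.6505 0.4769 0.098 ]
start_lever_base 0.73 [197. 194.] [
[... 482 characters left out ...]
   ]
{'clock': 0.8, 'joint_pos': array([-1.25758857e+00,  3.13135649e-01,  4.61031953e-02,  1.30361504e+00,
        1.75783467e-06,  1.43118249e+00]), 'qvel': array([ 0.00088942, -0.00182648, -0.00038907,  0.00099688,  0.00074445,
       -0.00076206]), 'tau': array([ 6.00433759e-04, -4.80388248e+01,  2.98793578e+01, -1.55457469e-04,
       -1.04196286e-04, -1.22622488e-06]), 'tcp_pos': array([ 0.25156093, -0.51709131,  0.23136113]), 'orientation': array([7.40624839e-05, 9.74478376e-01, 2.24481378e-01, 7.32682884e-06]), 'wrist_force': array([-0.18928278,  0.49030988, -0.09823639]), 'ft_torque': array([ 0.01445065, -0.01920051,  0.03687754]), 'grip_force': 0.0, 'finger_gap': 0.085457701286295}
```

View pics/top0.png

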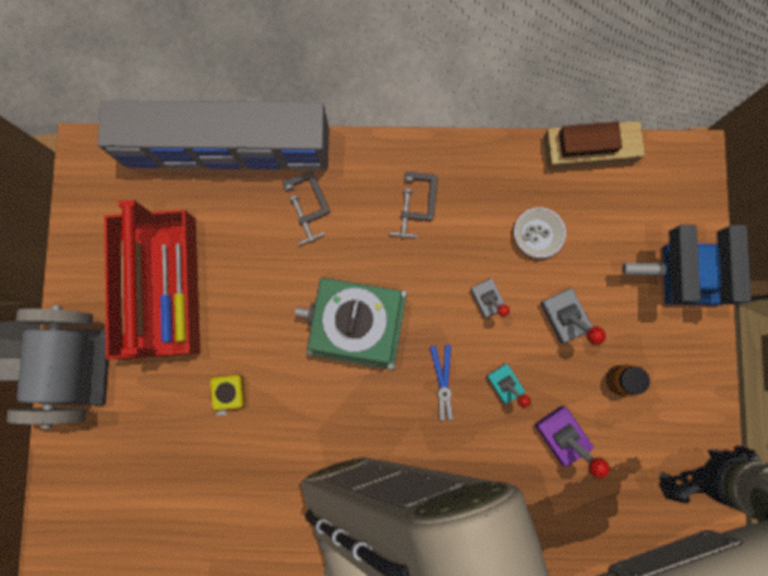

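View pics/scene0.png

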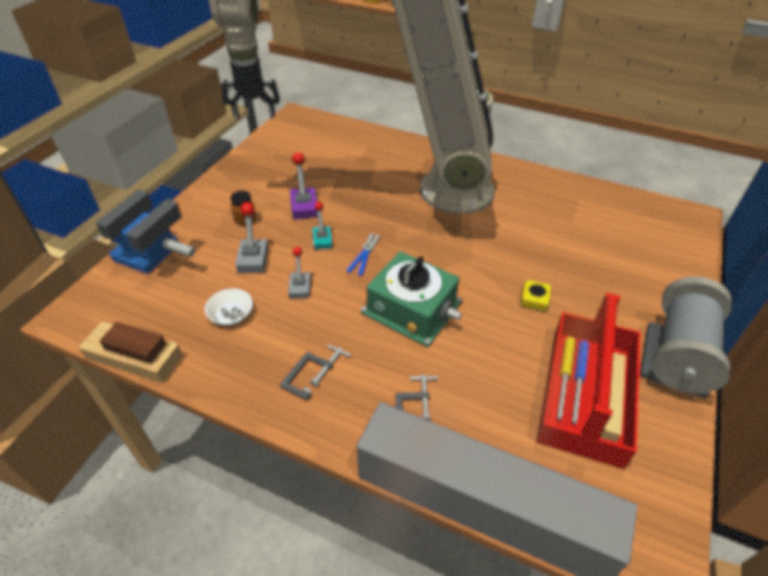

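The top view shows the gearbox at (237,213) in raw pixels. There are four start switches: grey small (325,200), grey large (377,211), turquoise (337,257) and purple (376,291). The one meant is neither purple nor turquoise, and it is the smaller of the two greys, so it is (325,200). I'll confirm with an enlarged crop.

```bash
python3 - <<'E'
from h import *
c=cam('top'); im=c['pixels'][:,:,::-1]
a=cv2.resize(im[180:250,195:275],None,fx=7,fy=7,interpolation=cv2.INTER_CUBIC)
b=cv2.resize(im[180:250,305:410],None,fx=2.2,fy=2.2,interpolation=cv2.INTER_CUBIC)
k=np.zeros((490,800,3),np.uint8);k[:,:560]=a;k[:b.shape[0],565:565+b.shape[1]]=b
cv2.imwrite('pics/crop1.png',k)
# grip bar, stud colours
hsv=cv2.cvtColor(c['pixels'],cv2.COLOR_RGB2HSV)
for t in ['selector','start_lever_base']:
  for d in spotter.cut_out(t,'top')[:4]:
    m=d['region'].astype(np.uint8); r=cv2.minAreaRect(np.argwhere(m)[:,::-1].astype(np.float32)); print(t,d['conf'],d['uv'],r,m.sum())
E
```

```text
selector 0.83 [232.2, 210.9] ((235.5, 212.0), (25.0, 24.0), 0.0) 505
start_lever_base 0.95 [333.9, 258.9] ((338.69232177734375, 258.4615173339844), (32.24903106689453, 18.85327911376953), 60.2551155090332) 503
start_lever_base 0.89 [380.8, 293.2] ((380.939208984375, 297.6148376464844), (57.19384002685547, 25.458232879638672), 54.46232223510742) 1089
start_lever_base 0.81 [326.5, 198.5] ((326.11102294921875, 200.14627075195312), (27.966934204101562, 17.445173263549805), 59.93141555786133) 416
start_lever_base 0.64 [376.2, 213.2] ((380.6617126464844, 214.7602081298828), (44.569854736328125, 27.43698501586914), 52.43141174316406) 860
```

View pics/crop1.png

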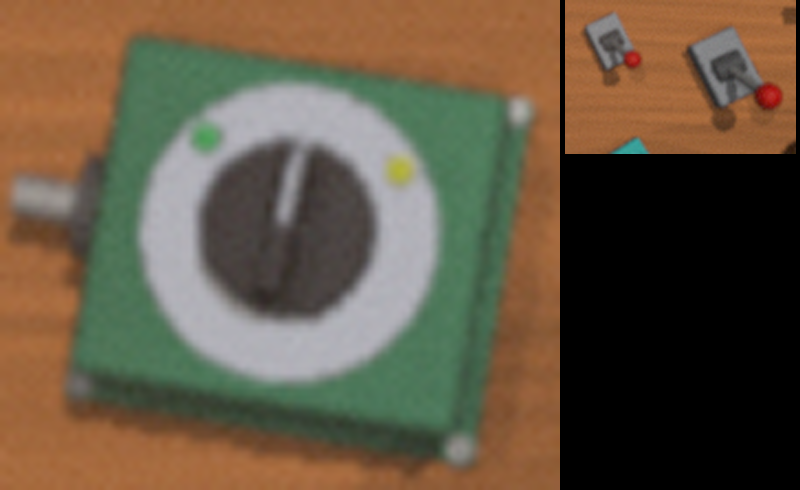

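```bash
python3 - <<'E'
from h import *
c=cam('top')
f=lambda u,v:(195+u/7-.5,180+v/7-.5)
P={}
for n,u,v,z in [('dial',290,232,.098),('green',206,138,.102),('yellow',400,171,.102),('ptr',301,145,.153),('tail',269,303,.153),('disc',287,230,.119)]:
    P[n]=px2w(c,f(u,v),z); print(n,P[n].round(4))
A=P['dial'];a=lambda p:np.arctan2(p[1],p[0])
print('g',a(P['green']-A),np.linalg.norm((P['green']-A)[:2]),'y',a(P['yellow']-A),np.linalg.norm((P['yellow']-A)[:2]),'bar',a(P['ptr']-P['tail']),np.linalg.norm(P['ptr']-P['tail']),(P['ptr']+P['tail'])/2)
s=cam('scene')
# box casing side directions in top
corn=[px2w(c,f(u,v),.012) for u,v in [(518,110),(458,448),(78,383)]];print('feet',np.round(corn,4))
im=c['pixels'][:,:,::-1]
# lever
g=lambda u,v:(305+(u-565)/2.2-.5,180+v/2.2-.5)
ball=px2w(c,g(632,59),.092); print('ball',ball)
hsv=cv2.cvtColor(c['pixels'],cv2.COLOR_RGB2HSV)
for n in (c,s):
  h=cv2.cvtColor(n['pixels'],cv2.COLOR_RGB2HSV)
  m=((h[...,0]<6)|(h[...,0]>174))&(h[...,1]>170)&(h[...,2]>90)
  k,l,st,ce=cv2.connectedComponentsWithStats(m.astype(np.uint8))
  for i in range(1,k):
    if 8<st[i,4]<400: print(st[i],ce[i].round(1),px2w(n,ce[i],.092).round(4))
for t in ['start_lever_base','start_lever_tip']:
  print(t,[(d['uv'],d['conf']) for d in spotter.landmark_of(t,'top')])
im=np.hstack([cv2.resize(c['pixels'][180:225,305:350],(400,400),interpolation=2),cv2.resize(s['pixels'][160:205,175:220],(400,400),interpolation=2)])
cv2.imwrite('pics/lever.png',im[:,:,::-1])
E
```

```text
dial [0.5026 0.0596 0.098 ]
green [0.5421 0.0963 0.102 ]
yellow [0.5292 0.0129 0.102 ]
ptr [0.5337 0.0529 0.153 ]
tail [0.4687 0.0645 0.153 ]
disc [0.5016 0.0597 0.119 ]
g 0.7493583883067888 0.05388905094156939 y -1.053217831401574 0.053702641963978885 bar -0.17697009408060704 0.06600017054054245 [0.50117813 0.05870429 0.153     ]
feet [[ 0.5681 -0.0396  0.012 ]
 [ 0.4131 -0.0143  0.012 ]
 [ 0.4394  0.1594  0.012 ]]
ball [ 0.52707222 -0.23725236  0.092     ]
[332 203   8   8  41] [335.1 206.5] [ 0.5266 -0.2378  0.092 ]
[392 218  12  12 101] [397.1 223.3] [ 0.4792 -0.4214  0.092 ]
[346 264   8   8  46] [349.  267.2] [ 0.3476 -0.2771  0.092 ]
[393 306  14  13 129] [399.4 311.8] [ 0.2228 -0.4209  0.092 ]
[195 102   7   7  39] [198.2 105.2] [ 0.1789 -0.4446  0.092 ]
[160 134   9  10  65] [164.3 138.4] [ 0.4392 -0.4465  0.092 ]
[211 134   4   6  17] [212.2 136.6] [ 0.3489 -0.2793  0.092 ]
[196 165   5   5  19] [197.8 167. ] [ 0.5276 -0.2399  0.092 ]
start_lever_base [([334.1, 258.0], 0.79), ([325.0, 199.2], 0.77), ([374.7, 211.2], 0.55)]
start_lever_tip [([400.5, 309.9], 0.59), ([349.2, 267.0], 0.53), ([398.4, 222.2], 0.48), ([332.4, 207.3], 0.45)]
```

View pics/lever.png

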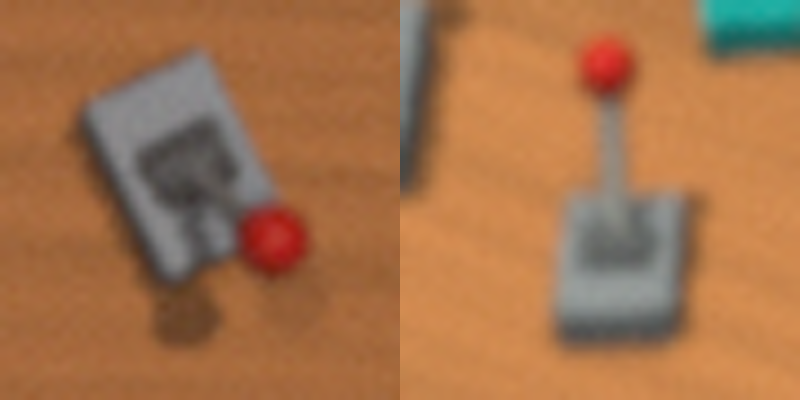

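Pictures: the small grey switch shows as a narrow block at (325,198) with its ball at (335,206). It throws toward the upper left of the top picture, about 0.44 rad in the world. The green stud lies counter-clockwise of the pointer, at about 0.75 rad in the world with neutral at -0.155, and the bar is at about -0.165.

I'll turn the tool to line up with the bar, then go above it.

Emit:
jog_arm --increments '[[[0, 0, -0.02, 0, 0, -0.0446, 0], [0, 0, -0.02, 0, 0, -0.0446, 0], [0, 0, -0.02, 0, 0, -0.0446, 0], [0, 0, -0.02, 0, 0, -0.0446, 0], [0, 0, 0, 0, 0, -0.0446, 0], [0, 0, 0, 0, 0, -0.0446, 0], [0, 0, 0, 0, 0, -0.0446, 0], [0, 0, 0, 0, 0, -0.0446, 0], [0, 0, 0, 0, 0, -0.0446, 0], [0, 0, 0, 0, 0, -0.0446, 0], [0, 0, 0, 0, 0, -0.0446, 0], [0, 0, 0, 0, 0, -0.0446, 0], [0, 0, 0, 0, 0, -0.0446, 0], [0, 0, 0, 0, 0, -0.0446, 0], [0, 0, 0, 0, 0, -0.0446, 0], [0, 0, 0, 0, 0, -0.0446, 0], [0, 0, 0, 0, 0, -0.0446, 0], [0, 0, 0, 0, 0, -0.0446, 0]]]' --force 20

```text
clock: 2.95
tcp_pos: [0.2515, -0.5171, 0.2513]
orientation: [0.0, 0.08, 0.997, -0.0]
wrist_force: [-0.9, -0.4, -0.3]
finger_gap: 0.0856
grip_force: 0.0
```

Emit:
jog_arm --increments '[[[-0.0436, 0.1743, 0, 0, 0, 0, 0], [-0.0436, 0.1743, 0, 0, 0, 0, 0], [-0.0436, 0.1743, 0, 0, 0, 0, 0], [-0.0436, 0.1743, 0, 0, 0, 0, 0], [-0.0436, 0.1743, 0, 0, 0, 0, 0], [-0.0436, 0.1743, 0, 0, 0, 0, 0], [-0.0436, 0.1743, 0, 0, 0, 0, 0], [-0.0436, 0.1743, 0, 0, 0, 0, 0], [-0.0436, 0.1743, 0, 0, 0, 0, 0], [-0.0436, 0.1743, 0, 0, 0, 0, 0], [-0.0436, 0.1743, 0, 0, 0, 0, 0], [-0.0436, 0.1743, 0, 0, 0, 0, 0], [-0.0436, 0.1743, 0, 0, 0, 0, 0], [-0.0436, 0.1743, 0, 0, 0, 0, 0], [0, 0, 0, 0, 0, 0, 0], [0, 0, 0, 0, 0, 0, 0]]]'

```text
clock: 4.55
tcp_pos: [0.5033, 0.0602, 0.251]
orientation: [-0.0, 0.082, 0.997, -0.0]
wrist_force: [0.4, 0.2, 0.9]
finger_gap: 0.0849
grip_force: 0.0
```

Emit:
jog_arm --increments '[[[0.004, -0.003, 0.12, 0, 0, 0, 0], [0, 0, 0.12, 0, 0, 0, 0], [0, 0, 0.12, 0, 0, 0, 0], [0, 0, 0.08, 0, 0, 0, 0], [0, 0, 0.04, 0, 0, 0, 0], [0, 0, 0.02, 0, 0, 0, 0], [0, 0, 0, 0, 0, 0, 120], [0, 0, 0, 0, 0, 0, 160], [0, 0, 0, 0, 0, 0, 160]]]'

```text
clock: 5.45
tcp_pos: [0.503, 0.0584, 0.1274]
orientation: [0.001, 0.083, 0.997, -0.0]
wrist_force: [0.3, 0.6, 1.0]
finger_gap: 0.0438
grip_force: 0.0
```

```bash
python3 - <<'E'
from h import *
c=cam('scene'); save(c,'close.png',(235,135,315,205),7)
s=env.get_state(); print(s['tcp_pos'],s['finger_gap'],s['wrist_force'],w2px(c,[.502,.0595,.141]))
E
```

```text
[0.50294421 0.05851225 0.12730247] 0.03613544143409605 [-0.27607509 -0.1420572  -0.27521774] [np.float64(276.4445052022759), np.float64(176.97095348190786)]
```

View pics/close.png

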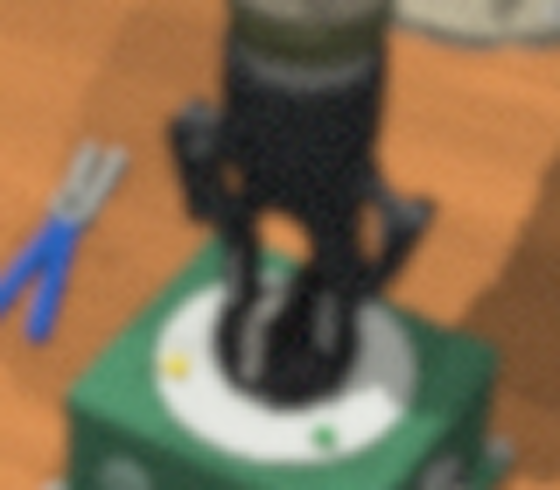

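The crop shows both fingers straddling the bar, whose white mark is at about (260,330) in the crop. The yellow stud is at (177,367) and the green one at (323,437). I'll close lightly.

Emit:
jog_arm --increments '[[[0, 0, 0, 0, 0, 0, 190], [0, 0, 0, 0, 0, 0, 210], [0, 0, 0, 0, 0, 0, 225], [0, 0, 0, 0, 0, 0, 240], [0, 0, 0, 0, 0, 0, 240], [0, 0, 0, 0, 0, 0, 240]]]' --force 20

```text
clock: 6.1
tcp_pos: [0.5024, 0.0587, 0.1266]
orientation: [0.0, 0.083, 0.997, 0.0]
wrist_force: [-0.7, 0.2, 4.5]
finger_gap: 0.0117
grip_force: 23.6
```

```bash
python3 - <<'E'
from h import *
s=env.get_state(); print({k:np.round(s[k],4) for k in s if k not in('qvel','tau')})
E
```

```text
{'clock': np.float64(6.1), 'joint_pos': array([-4.260e-02,  2.383e-01, -3.200e-01,  1.012e+00,  1.000e-04,
        1.239e-01]), 'tcp_pos': array([0.5024, 0.0587, 0.1266]), 'orientation': array([3.000e-04, 8.320e-02, 9.965e-01, 1.000e-04]), 'wrist_force': array([-0.7314,  0.1986,  4.4696]), 'ft_torque': array([0.2248, 0.1589, 0.0028]), 'grip_force': np.float64(23.6373), 'finger_gap': np.float64(0.0117)}
```

Emit:
jog_arm --increments '[[[0, 0, 0, 0, 0, 0, 240], [0, 0, -0.008, 0, 0, 0, 240], [0, 0, -0.008, 0, 0, 0, 240], [0, 0, -0.008, 0, 0, 0, 240], [0, 0, -0.008, 0, 0, 0, 240], [0, 0, -0.008, 0, 0, 0, 240], [0, 0, -0.008, 0, 0, 0, 240], [0, 0, 0, 0, 0, 0, 240], [0, 0, 0, 0, 0, 0, 240]]]' --force 28

```text
clock: 7.0
tcp_pos: [0.5022, 0.0587, 0.1378]
orientation: [-0.0, 0.083, 0.997, 0.0]
wrist_force: [5.5, 1.7, -11.4]
finger_gap: 0.0112
grip_force: 27.3
```

```bash
python3 - <<'E'
from h import *
s=env.get_state(); print(s['tcp_pos'],s['ft_torque'],s['wrist_force'],s['grip_force'])
c=cam('scene')
E
```

```text
[0.50217577 0.05867483 0.13781191] [ 3.96924405e-01 -1.14176003e+00 -4.29122994e-04] [  5.51410638   1.70027523 -11.35924599] 27.257795333862305
```

Emit:
jog_arm --increments '[[[0, 0, 0, 0, 0, -0.0228, 240], [0, 0, 0, 0, 0, -0.0228, 240], [0, 0, 0, 0, 0, -0.0228, 240], [0, 0, 0, 0, 0, -0.0228, 240], [0, 0, 0, 0, 0, -0.0228, 240], [0, 0, 0, 0, 0, -0.0228, 240], [0, 0, 0, 0, 0, -0.0228, 240], [0, 0, 0, 0, 0, -0.0228, 240], [0, 0, 0, 0, 0, 0, 240], [0, 0, 0, 0, 0, 0, 240]]]'

```text
clock: 8.05
tcp_pos: [0.5023, 0.0582, 0.1378]
orientation: [-0.0, -0.202, 0.979, -0.0]
wrist_force: [5.7, 0.5, -11.7]
finger_gap: 0.0113
grip_force: 27.3
```

```bash
cat > st.py <<'E'
from h import *
s=env.get_state(); q=s['orientation']
a=2*np.arctan2(q[2],q[1])-np.pi
print('t %.2f'%s['clock'],s['tcp_pos'].round(4),'ang %.3f'%((a+np.pi)%(2*np.pi)-np.pi),'F',s['wrist_force'].round(1),'T',s['ft_torque'].round(3),'gap %.4f grip %.1f'%(s['finger_gap'],s['grip_force']))
E
python3 st.py
```

```text
t 8.05 [0.5023 0.0582 0.1378] ang 0.406 F [  5.7   0.5 -11.7] T [-0.022 -1.128  0.038] gap 0.0113 grip 27.3
```

Emit:
jog_arm --increments '[[[0, 0, 0.006, 0, 0, 0, 240], [0, 0, 0.004, 0, 0, 0, 240], [0, 0, 0, 0, 0, 0, 240]]]'

```text
clock: 8.35
tcp_pos: [0.5023, 0.0582, 0.1354]
orientation: [-0.0, -0.202, 0.979, -0.0]
wrist_force: [4.5, -1.1, -11.4]
finger_gap: 0.0115
grip_force: 27.4
```

Emit:
jog_arm --increments '[[[0, 0, 0.004, 0, 0, 0, 240], [0, 0, 0, 0, 0, 0, 240]]]'

```text
clock: 8.55
tcp_pos: [0.5022, 0.0582, 0.1351]
orientation: [0.0, -0.202, 0.979, -0.0]
wrist_force: [4.2, -2.0, -7.7]
finger_gap: 0.0113
grip_force: 28.0
```

Emit:
jog_arm --increments '[[[0, 0, 0.004, 0, 0, 0, 240], [0, 0, 0, 0, 0, 0, 240]]]'

```text
clock: 8.75
tcp_pos: [0.5022, 0.0582, 0.1348]
orientation: [0.0, -0.202, 0.979, -0.001]
wrist_force: [-0.6, -2.7, 1.5]
finger_gap: 0.0114
grip_force: 29.3
```

Emit:
jog_arm --increments '[[[0, 0, 0.001, 0, 0, -0.0127, 240], [0, 0, 0, 0, 0, 0, 240]]]'

```text
clock: 8.95
tcp_pos: [0.5023, 0.0582, 0.1347]
orientation: [0.0, -0.221, 0.975, -0.001]
wrist_force: [-2.2, -4.1, 5.1]
finger_gap: 0.0112
grip_force: 29.9
```

Emit:
jog_arm --increments '[[[0, 0, 0, 0, 0, -0.0127, 240], [0, 0, 0, 0, 0, 0, 240]]]'

```text
clock: 9.15
tcp_pos: [0.5023, 0.0582, 0.1347]
orientation: [0.0, -0.241, 0.971, -0.001]
wrist_force: [-2.2, -3.7, 6.4]
finger_gap: 0.0115
grip_force: 29.9
```

Emit:
jog_arm --increments '[[[0, 0, 0, 0, 0, -0.0127, 240], [0, 0, 0, 0, 0, 0, 240]]]'

```text
clock: 9.35
tcp_pos: [0.5023, 0.0581, 0.1347]
orientation: [0.0, -0.26, 0.966, -0.001]
wrist_force: [-1.7, -4.8, 5.7]
finger_gap: 0.0115
grip_force: 29.9
```

```bash
python3 st.py
```

```text
t 9.35 [0.5023 0.0581 0.1347] ang 0.525 F [-1.7 -4.8  5.7] T [-0.773  0.092 -0.011] gap 0.0115 grip 29.9
```

Emit:
jog_arm --increments '[[[0, 0, 0, 0, 0, -0.0127, 240], [0, 0, 0, 0, 0, 0, 240]]]'

```text
clock: 9.55
tcp_pos: [0.5023, 0.0581, 0.1346]
orientation: [0.0, -0.279, 0.96, -0.001]
wrist_force: [-1.5, -4.3, 6.1]
finger_gap: 0.0116
grip_force: 29.9
```

Emit:
jog_arm --increments '[[[0, 0, 0, 0, 0, -0.0127, 240], [0, 0, 0, 0, 0, 0, 240]]]'

```text
clock: 9.75
tcp_pos: [0.5023, 0.0581, 0.1346]
orientation: [0.0, -0.298, 0.955, -0.001]
wrist_force: [-1.2, -3.6, 5.8]
finger_gap: 0.0115
grip_force: 29.9
```

Emit:
jog_arm --increments '[[[0, 0, 0, 0, 0, -0.0127, 240], [0, 0, 0, 0, 0, 0, 240]]]'

```text
clock: 9.95
tcp_pos: [0.5024, 0.0579, 0.1347]
orientation: [0.0, -0.317, 0.948, -0.001]
wrist_force: [-1.8, -5.0, 6.0]
finger_gap: 0.0114
grip_force: 29.9
```

Emit:
jog_arm --increments '[[[0, 0, 0, 0, 0, -0.0127, 240], [0, 0, 0, 0, 0, 0, 240]]]'

```text
clock: 10.15
tcp_pos: [0.5025, 0.058, 0.1347]
orientation: [0.0, -0.336, 0.942, -0.001]
wrist_force: [-1.8, -4.9, 6.3]
finger_gap: 0.0113
grip_force: 29.9
```

```bash
python3 st.py
```

```text
t 10.15 [0.5025 0.058  0.1347] ang 0.685 F [-1.8 -4.9  6.3] T [-0.777  0.049  0.072] gap 0.0113 grip 29.9
```

Emit:
jog_arm --increments '[[[0, 0, 0, 0, 0, -0.0127, 240], [0, 0, 0, 0, 0, 0, 240]]]'

```text
clock: 10.35
tcp_pos: [0.5024, 0.0579, 0.1346]
orientation: [0.0, -0.355, 0.935, -0.001]
wrist_force: [-1.9, -4.4, 6.0]
finger_gap: 0.0115
grip_force: 29.8
```

Emit:
jog_arm --increments '[[[0, 0, 0, 0, 0, -0.0127, 240], [0, 0, 0, 0, 0, 0, 240]]]'

```text
clock: 10.55
tcp_pos: [0.5025, 0.0579, 0.1345]
orientation: [0.0, -0.373, 0.928, -0.001]
wrist_force: [-0.4, -5.2, 6.0]
finger_gap: 0.0114
grip_force: 29.9
```

Emit:
jog_arm --increments '[[[0, 0, 0, 0, 0, -0.0127, 240], [0, 0, 0, 0, 0, 0, 240]]]'

```text
clock: 10.75
tcp_pos: [0.5025, 0.0579, 0.1342]
orientation: [0.0, -0.391, 0.92, -0.001]
wrist_force: [-0.4, -4.2, 2.7]
finger_gap: 0.0116
grip_force: 29.5
```

```bash
python3 st.py
```

```text
t 10.75 [0.5025 0.0579 0.1342] ang 0.804 F [-0.4 -4.2  2.7] T [-0.966 -0.223  0.102] gap 0.0116 grip 29.5
```

Emit:
jog_arm --increments '[[[0, 0, 0, 0, 0, -0.008, 240], [0, 0, 0, 0, 0, 0, 240]]]'

```text
clock: 10.95
tcp_pos: [0.5025, 0.0579, 0.134]
orientation: [0.0, -0.403, 0.915, -0.001]
wrist_force: [0.6, -5.7, 1.5]
finger_gap: 0.0112
grip_force: 29.3
```

```bash
python3 st.py
```

```text
t 10.95 [0.5025 0.0579 0.134 ] ang 0.829 F [ 0.6 -5.7  1.5] T [-1.005 -0.337 -0.069] gap 0.0112 grip 29.3
```

Emit:
jog_arm --increments '[[[0, 0, 0, 0, 0, -0.008, 240], [0, 0, 0, 0, 0, 0, 240]]]'

```text
clock: 11.15
tcp_pos: [0.5025, 0.058, 0.1328]
orientation: [-0.0, -0.414, 0.91, -0.001]
wrist_force: [5.2, -5.2, -9.9]
finger_gap: 0.0116
grip_force: 27.9
```

```bash
python3 st.py
```

```text
t 11.15 [0.5025 0.058  0.1328] ang 0.854 F [ 5.2 -5.2 -9.9] T [-0.953 -1.044  0.131] gap 0.0116 grip 27.9
```

Fz fell to -9.9 at 0.854 rad, so the pin is over the notch. I'll ease a little further round and lower.

Emit:
jog_arm --increments '[[[0, 0, 0.006, 0, 0, -0.006, 240], [0, 0, 0.006, 0, 0, 0, 240], [0, 0, 0, 0, 0, 0, 240]]]'

```text
clock: 11.45
tcp_pos: [0.5025, 0.058, 0.1294]
orientation: [-0.0, -0.423, 0.906, -0.001]
wrist_force: [4.5, -4.9, -9.1]
finger_gap: 0.0114
grip_force: 27.9
```

```bash
python3 st.py
```

```text
t 11.45 [0.5025 0.058  0.1294] ang 0.873 F [ 4.5 -4.9 -9.1] T [-1.007 -1.143  0.118] gap 0.0114 grip 27.9
```

Emit:
jog_arm --increments '[[[0, 0, 0.006, 0, 0, 0, 240], [0, 0, 0.004, 0, 0, 0, 240], [0, 0, 0, 0, 0, 0, 240]]]'

```text
clock: 11.75
tcp_pos: [0.5025, 0.058, 0.1272]
orientation: [-0.0, -0.423, 0.906, -0.001]
wrist_force: [4.7, -5.3, -6.4]
finger_gap: 0.0115
grip_force: 28.1
```

Emit:
jog_arm --increments '[[[0, 0, 0.003, 0, 0, 0, 240], [0, 0, 0, 0, 0, 0, 240]]]'

```text
clock: 11.95
tcp_pos: [0.5026, 0.058, 0.1267]
orientation: [-0.0, -0.423, 0.906, -0.001]
wrist_force: [3.5, -4.8, -4.3]
finger_gap: 0.0116
grip_force: 28.4
```

```bash
python3 st.py
```

```text
t 11.95 [0.5026 0.058  0.1267] ang 0.873 F [ 3.5 -4.8 -4.3] T [-0.992 -0.767  0.14 ] gap 0.0116 grip 28.4
```

Emit:
jog_arm --increments '[[[0, 0, 0.002, 0, 0, -0.003, 240], [0, 0, 0.002, 0, 0, 0, 240], [0, 0, 0, 0, 0, 0, 240]]]'

```text
clock: 12.25
tcp_pos: [0.5027, 0.058, 0.1266]
orientation: [0.0, -0.427, 0.904, -0.001]
wrist_force: [1.6, -5.4, 1.2]
finger_gap: 0.0113
grip_force: 29.3
```

```bash
python3 st.py
```

```text
t 12.25 [0.5027 0.058  0.1266] ang 0.882 F [ 1.6 -5.4  1.2] T [-1.146 -0.321  0.012] gap 0.0113 grip 29.3
```

Fz has risen to about 0 at the same TCP height as at home, so the knob is seated. Now I'll release and rise.

Emit:
jog_arm --increments '[[[0, 0, 0, 0, 0, 0, 215], [0, 0, 0, 0, 0, 0, 190], [0, 0, 0, 0, 0, 0, 150], [0, 0, 0, 0, 0, 0, 150], [0, 0, -0.04, 0, 0, 0, 150], [0, 0, -0.08, 0, 0, 0, 150], [0, 0, -0.12, 0, 0, 0, 150], [0, 0, -0.14, 0, 0, 0, 150], [0, 0, -0.1, 0, 0, 0, 150], [0, 0, 0, 0, 0, 0, 150]]]'

```text
clock: 13.25
tcp_pos: [0.5043, 0.0587, 0.2509]
orientation: [0.003, -0.428, 0.904, -0.002]
wrist_force: [0.2, 0.2, 0.2]
finger_gap: 0.0354
grip_force: 0.0
```

```bash
python3 st.py
```

```text
t 13.25 [0.5043 0.0587 0.2509] ang 0.884 F [0.2 0.2 0.2] T [ 0.019 -0.052 -0.008] gap 0.0354 grip 0.0
```

Emit:
jog_arm --increments '[[[0, 0, 0, 0, 0, 0.0458, 255], [0, 0, 0, 0, 0, 0.0458, 255], [0, 0, 0, 0, 0, 0.0458, 255], [0, 0, 0, 0, 0, 0.0458, 255], [0, 0, 0, 0, 0, 0.0458, 255], [0, 0, 0, 0, 0, 0.0458, 255], [0, 0, 0, 0, 0, 0.0458, 255], [0, 0, 0, 0, 0, 0.0458, 255], [0, 0, 0, 0, 0, 0.0458, 255], [0, 0, 0, 0, 0, 0.0458, 255], [0, 0, 0, 0, 0, 0.0458, 255], [0, 0, 0, 0, 0, 0.0458, 255], [0, 0, 0, 0, 0, 0.0458, 255], [0, 0, 0, 0, 0, 0.0458, 255]]]'

```text
clock: 14.65
tcp_pos: [0.5017, 0.0588, 0.2458]
orientation: [-0.001, 0.538, 0.843, -0.0]
wrist_force: [1.5, -0.2, -0.8]
finger_gap: 0.0002
grip_force: 0.0
```

Emit:
jog_arm --increments '[[[-0.139, -0.079, 0, 0, 0, 0, 255], [-0.139, -0.079, 0, 0, 0, 0, 255], [-0.139, -0.079, 0, 0, 0, 0, 255], [-0.139, -0.079, 0, 0, 0, 0, 255], [-0.139, -0.079, 0, 0, 0, 0, 255], [-0.139, -0.079, 0, 0, 0, 0, 255], [-0.139, -0.079, 0, 0, 0, 0, 255], [-0.139, -0.079, 0, 0, 0, 0, 255], [0, 0, 0, 0, 0, 0, 255], [0, 0, 0, 0, 0, 0, 255]]]'

```text
clock: 15.65
tcp_pos: [0.4771, -0.2607, 0.2455]
orientation: [-0.001, 0.537, 0.844, 0.0]
wrist_force: [0.6, 1.1, -0.9]
finger_gap: -0.0001
grip_force: 0.0
```

```bash
python3 st.py; python3 - <<'E'
from h import *
c=cam('top'); s=cam('scene')
a=cv2.resize(c['pixels'][180:250,195:265],(400,400),interpolation=2)
b=cv2.resize(s['pixels'][135:205,240:310],(400,400),interpolation=2)
cv2.imwrite('pics/knob2.png',np.hstack([a,b])[:,:,::-1])
E
```

```text
t 15.65 [ 0.4771 -0.2607  0.2455] ang -1.133 F [ 0.6  1.1 -0.9] T [0.039 0.009 0.009] gap -0.0001 grip 0.0
```

View pics/knob2.png

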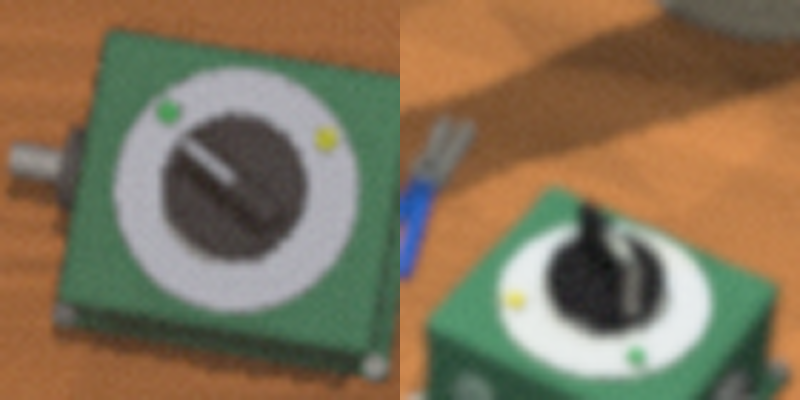

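The crops show the pointer a little past the green stud, at (185,140) on the left, with the knob seated and the yellow side clear. Next I'll lower beside the ball.

Emit:
jog_arm --increments '[[[0, 0, 0.14, 0, 0, 0, 255], [0, 0, 0.16, 0, 0, 0, 255], [0, 0, 0.16, 0, 0, 0, 255], [0, 0, 0.12, 0, 0, 0, 255], [0, 0, 0.06, 0, 0, 0, 255], [0, 0, 0, 0, 0, 0, 255], [0, 0.04, 0, 0, 0, 0, 255], [0, 0.04, 0, 0, 0, 0, 255], [0, 0.04, 0, 0, 0, 0, 255], [0, 0.04, 0, 0, 0, 0, 255], [0, 0.04, 0, 0, 0, 0, 255]]]'

```text
clock: 16.85
tcp_pos: [0.5237, -0.2404, 0.0905]
orientation: [0.002, 0.536, 0.844, -0.002]
wrist_force: [-0.9, -0.2, 2.0]
finger_gap: 0.0002
grip_force: 0.8
```

```bash
python3 st.py; python3 - <<'E'
from h import *
c=cam('top'); s=cam('scene')
a=cv2.resize(c['pixels'][180:240,300:360],(400,400),interpolation=2)
b=cv2.resize(s['pixels'][145:205,165:225],(400,400),interpolation=2)
cv2.imwrite('pics/lev2.png',np.hstack([a,b])[:,:,::-1])
E
```

```text
t 16.85 [ 0.5237 -0.2404  0.0905] ang -1.132 F [-0.9 -0.2  2. ] T [-0.072  0.185  0.061] gap 0.0002 grip 0.8
```

View pics/lev2.png

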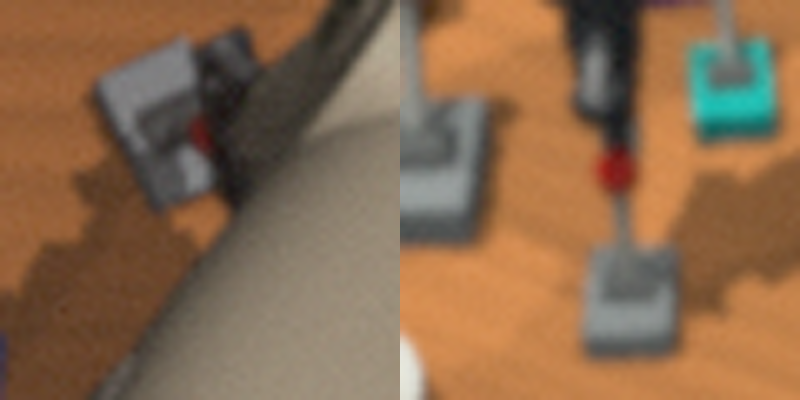

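Emit:
jog_arm --increments '[[[0, 0.04, 0.01, 0, 0, 0, 255], [0, 0.04, 0.01, 0, 0, 0, 255], [0, 0.04, 0, 0, 0, 0, 255], [0, 0.03, 0, 0, 0, 0, 255], [0, 0, 0, 0, 0, 0, 255]]]'

```text
clock: 17.45
tcp_pos: [0.558, -0.2222, 0.0808]
orientation: [-0.0, 0.535, 0.845, 0.0]
wrist_force: [-0.3, -0.2, 0.7]
finger_gap: 0.0001
grip_force: 0.0
```

Emit:
jog_arm --increments '[[[0, 0.016, 0, 0, 0, 0, 255], [0, 0, 0, 0, 0, 0, 255]]]'

```text
clock: 17.65
tcp_pos: [0.5607, -0.2211, 0.0812]
orientation: [-0.0, 0.536, 0.844, 0.0]
wrist_force: [0.7, 0.4, 0.1]
finger_gap: 0.0002
grip_force: 0.0
```

Emit:
jog_arm --increments '[[[0, 0.012, 0, 0, 0, 0, 255], [0, 0, 0, 0, 0, 0, 255]]]'

```text
clock: 17.85
tcp_pos: [0.5633, -0.22, 0.0813]
orientation: [0.0, 0.536, 0.844, 0.0]
wrist_force: [0.6, 0.5, -0.2]
finger_gap: 0.0
grip_force: 0.1
```

Emit:
jog_arm --increments '[[[0, 0.016, 0, 0, 0, 0, 255], [0, 0, 0, 0, 0, 0, 255]]]'

```text
clock: 18.05
tcp_pos: [0.5671, -0.2182, 0.0813]
orientation: [0.0, 0.536, 0.844, 0.0]
wrist_force: [-0.7, -0.6, 0.5]
finger_gap: -0.0004
grip_force: 0.1
```

Emit:
jog_arm --increments '[[[0, 0.012, 0, 0, 0, 0, 255], [0, 0, 0, 0, 0, 0, 255]]]'

```text
clock: 18.25
tcp_pos: [0.5698, -0.2169, 0.0813]
orientation: [0.0, 0.536, 0.844, 0.0]
wrist_force: [-0.1, -0.1, -0.4]
finger_gap: -0.0002
grip_force: 0.1
```

```bash
python3 st.py; python3 - <<'E'
from h import *
for n in('top','scene'):
  c=cam(n);h=cv2.cvtColor(c['pixels'],cv2.COLOR_RGB2HSV)
  m=((h[...,0]<6)|(h[...,0]>174))&(h[...,1]>170)&(h[...,2]>70)
  k,l,st,ce=cv2.connectedComponentsWithStats(m.astype(np.uint8))
  for i in range(1,k):
    p=px2w(c,ce[i],.092)
    if st[i,4]>5 and np.hypot(p[0]-.58,p[1]+.21)<.08: print(n,st[i],p.round(4))
E
```

```text
t 18.25 [ 0.5698 -0.2169  0.0813] ang -1.130 F [-0.1 -0.1 -0.4] T [ 0.028  0.027 -0.061] gap -0.0002 grip 0.1
scene [194 179   5   5  20] [ 0.593  -0.2088  0.092 ]
```

Emit:
jog_arm --increments '[[[0, 0.01, 0, 0, 0, 0, 255], [0, 0, 0, 0, 0, 0, 255]]]'

```text
clock: 18.55
tcp_pos: [0.572, -0.2159, 0.0813]
orientation: [0.0, 0.536, 0.844, -0.0]
wrist_force: [-1.2, -0.2, -0.6]
finger_gap: 0.0001
grip_force: 0.2
```

Emit:
jog_arm --increments '[[[0, 0.01, 0, 0, 0, 0, 255], [0, 0, 0, 0, 0, 0, 255]]]'

```text
clock: 18.75
tcp_pos: [0.5724, -0.2156, 0.0812]
orientation: [-0.001, 0.536, 0.844, -0.002]
wrist_force: [-6.3, -3.5, 1.9]
finger_gap: -0.0
grip_force: 3.5
```

```bash
python3 st.py
```

```text
t 18.75 [ 0.5724 -0.2156  0.0812] ang -1.131 F [-6.3 -3.5  1.9] T [-0.662  1.223 -0.004] gap -0.0000 grip 3.5
```

That is 7 N against the end stop. I'll back off, rise, and check.

Emit:
jog_arm --increments '[[[0, -0.02, 0, 0, 0, 0, 255], [0, -0.06, 0, 0, 0, 0, 255], [0, -0.06, 0, 0, 0, 0, 255], [0, -0.04, -0.06, 0, 0, 0, 255], [0, -0.04, -0.16, 0, 0, 0, 255], [0, -0.16, -0.16, 0, 0, 0, 255], [-0.1, -0.16, -0.12, 0, 0, 0, 255], [-0.16, -0.08, 0, 0, 0, 0, 255], [-0.1, 0, 0, 0, 0, 0, 255], [0, 0, 0, 0, 0, 0, 255], [0, 0, 0, 0, 0, 0, 255]]]'

```text
clock: 19.85
tcp_pos: [0.4783, -0.3566, 0.1992]
orientation: [0.0, 0.536, 0.844, 0.0]
wrist_force: [0.5, 0.0, 0.4]
finger_gap: -0.0001
grip_force: 0.0
```

```bash
python3 st.py; python3 - <<'E'
from h import *
for n in('top','scene'):
  c=cam(n);h=cv2.cvtColor(c['pixels'],cv2.COLOR_RGB2HSV); save(c,n+'_end.png',s=1.5)
  m=((h[...,0]<6)|(h[...,0]>174))&(h[...,1]>170)&(h[...,2]>70)
  k,l,st,ce=cv2.connectedComponentsWithStats(m.astype(np.uint8))
  for i in range(1,k):
    p=px2w(c,ce[i],.092)
    if st[i,4]>5 and np.hypot(p[0]-.58,p[1]+.21)<.08: print(n,st[i],p.round(4))
E
```

```text
t 19.85 [ 0.4783 -0.3566  0.1992] ang -1.132 F [0.5 0.  0.4] T [ 0.021 -0.031 -0.007] gap -0.0001 grip 0.0
top [321 181   7   7  40] [ 0.5951 -0.2043  0.092 ]
scene [194 180   5   5  22] [ 0.5969 -0.2057  0.092 ]
```

View pics/top_end.png

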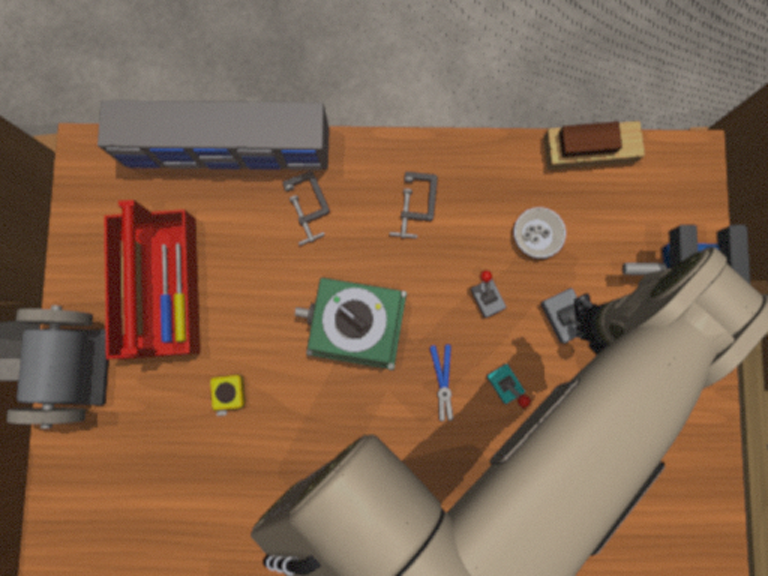

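The final picture shows the lever over with its ball at (486,276), having moved 76 mm of the expected 77. The knob points past the green stud, everything else is unmoved, and the arm is clear.

```bash
python3 -c "
from h import *
print(ticket.hand_in())"
```

```text
the job is handed in; nothing more can be done
None
```

The job is handed in, with no verdict returned: the selector knob is seated in the green notch, found by feel about 0.1 rad past the stud. The small grey start lever is fully over, and nothing else on the bench moved as far as the last picture shows.

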